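Set the length stop: press the slider's brake pad and push it up to the red stop

ROBOT

A 7-joint arm with a two-finger parallel gripper is mounted at the origin on a cart in front of the work surface, level with it; the furniture and walls round the work are solid. World frame = base frame: x ahead of the robot, y to its left, z up, the work surface at z = 0. Lengths are in m, angles in degrees, forces in N, time in s.
With the tool pointing down it reaches from about 0.4 to 0.9 m from the base axis. Payload 5.6 kg.
Tool frame: the origin (TCP) lies midway between the tips of the shut fingers; the grasp point (between the pads) lies 19 mm behind it; z points along the fingers, y is the line along which they close (so a half turn about z gives the same grasp; the last joint's range is limited). The gripper opens to 92 mm and grips with 3 to 60 N. Pads are 20 mm wide; open, the fingers measure 128 mm over their backs; the gripper's body (75 mm by 189 mm) begins 69 mm behind the grasp point.
Start: joints at [-76.318, 26.786, -0.665, 91.828, 0.344, 61.387, -3.226], TCP at [0.181, 0.624, 0.215] pointing down, gripper open.
Joint ranges: [-144.91, 144.91], [-17.63, 115.5], [-89.93, 88.59], [15.96, 139.68], [-74.01, 254.01], [8.47, 105.57], [-167.45, 167.45]. Speed limits (degrees/s): [147.25, 147.25, 180, 180, 180, 180, 180].

INTERFACE

Orientations are given as [roll, pitch, yaw] about the fixed x, y, z axes, in that order (R = Rz(yaw) Ry(pitch) Rx(roll)).
In Python, from rig import r gives the robot as it stands.
- The arm moves only by the shell command python3 -m crank 'ROWS' [FORCE]. ROWS is JSON, a list of rows, each a list of 5 numbers: the opening, from -1 (shut) to 1 (fully open), so that 0 is half open, then the shift along the tool's x, y, z in cm, then the turn about the tool's z in degrees. In form: [[jaw, dx, dy, dz, yaw], ...]. A call has 1 to 8 rows; each row is the pose to reach, as a shift and turn from the pose commanded when the call began, along the tool's axes at that moment; what a row does not reach only later rows make up. A row lasts 1/8 s, in which the tool goes at most 62.5 mm and 10.7 degrees, less where a joint would pass 70% of its speed; a pose out of reach is approached as far as the arm can. A call with a gripper value outside its range is refused whole. The fingers move at their own pace and stop on an object; FORCE is the grip in N (left out, the last holds). Time passes only in rows, so rows that repeat a pose let the fingers close. It gives the time, the measured TCP pose, the force, the opening and the grip force at its end, in the units of the state.
- r.read_state(): the state, without advancing time (a new reading comes with each control period).
- r.read_camera(name): name is "scene" or "top" or "wrist"; returns a dict with "image" (384x512x3 uint8, blue, green, red), "fx", "fy", "cx", "cy" (pixels), "world_to_cam" (4x4, takes a point from world to camera coordinates). Camera axes: x right, y down, z forward; pixel columns grow to the right and rows downward; lengths in m; the calibration is good to about 2 mm. The wrist camera is an equidistant fisheye: a pixel r from the principal point sees the ray r / f radians off the axis. A picture is of the moment at which its call begins. There is no depth.
- r.sign_off(): hands the job in; it is judged then, once.
The state is a dict: "t": time; "joints": joint angles; "qd": joint speeds; "joint_efforts": joint torques, N m; "ee_pos": TCP position; "orientation": TCP orientation; "force": force on the tool from outside, world axes, zero at the start; "moment": the same for the moment, N m; "finger_gap": finger opening in m; "grip_force": force on a finger pad.
Only numpy, scipy, OpenCV 4.12 (cv2) and the standard library are available. Lean on these libraries where they do the work, as an engineer would, in place of code of your own. Each camera call takes 0.05 s, during which the arm holds its last target. There are 200 camera calls.

TASK

Set the length stop on the aluminium rail: press the yellow pad in the middle of the slider well down to free its brake, keep it pressed while you push the slider along the rail until it meets the red stop, then let go so that the brake holds it there. Never force the slider along with its brake on, do not pinch its grey thumb rests, and leave everything else on the worktop where it lies.

Things in the scene. Friction and masses are not known exactly. Their poses are not given: they have to be found in the camera images.
- rail: Aluminium channel, 90 x 440 x 24 mm, fixed on the worktop, with black graduations along one wall. Origin: centre of its underside; its y axis runs along the rail, z up. It stands elsewhere and turned each time.
- slider (a joint): Position of the slider along the rail's y axis in m: 0 in the middle of the rail, + toward the rail's +y end. With the brake on it takes about 17 to 21 N to force it along; with the pad pressed 6 mm or more it slides with 1 to 2 N. It stays where it is left.
- slider_mid (a point): Point on the slider: middle of the slider, 24 mm above the worktop. The slider is black, 130 mm long (its rubber end faces lie 65 mm either side of this point along the rail). At each end it carries a rounded grey thumb rest across the rail, 90 mm wide, whose top is 42.5 mm above the worktop; between the inner faces of the two rests lies a pocket 72 mm long holding the yellow pad.
- brake_pad (a joint): How far the yellow pad is pressed, m: about 0 (down to -0.001) released with the brake on, 0.008 fully down against its stop. The force rises about evenly to 7 to 8 N at 0.006 to 0.008; the brake eases off gradually and is clear from 0.006 on. It springs back up when released.
- pad_top (a point): Centre of the top face of the yellow ribbed pad in the slider's middle, 46 mm across the rail by 68 mm along it, flat; 32 mm above the worktop when released, 24 mm when fully down (the channel's walls beside it are 24 mm high).
- stop_red: Red stop block fixed across the rail near one of its ends (which end varies): 90 mm across, 20 mm thick along the rail, top 40 mm above the worktop, with a dark screw head to 50 mm. Origin: on the rail's centre line in the middle of its thickness, at worktop height; its y axis runs along the rail. The slider's rubber end meets its face when the slider's middle is 75 mm from this origin.
- stop_blue: The same block in blue, near the other end of the rail. Not the one wanted. Origin as for the red one.
- tape_measure: Black and yellow tape measure, 50 x 92 x 68 mm, loose, behind the rail; origin centre of its underside.
- sanding_block: Green sanding block, 64 x 100 x 30 mm, loose, behind the rail; origin centre of its underside.
- hinge_pair: Steel hinge lying flat, 40 x 70 x 9 mm, loose, in front of the rail; origin centre of its underside.
- white_box: Small white carton, 41 x 62 x 26 mm, loose, in front of the rail; origin centre of its underside.

How it is judged (in metres and radians):
On the way, in this order (a step that is already met when the one before it is completed fails the run):
1. the pad is pressed and the brake is free (value of joint brake_pad above 0.004 m), for 0.1 s.
2. the slider, its pad pressed, has met the red stop (horizontal distance between slider_mid and stop_red below 0.0785 m and value of joint brake_pad above 0.002 m), for 0.1 s.
At the end, for the whole second after the job is handed in: The slider's end face is within 3.5 mm of the red stop, at rest, and the pad is up again (pressed less than 1 mm), so the brake holds it (horizontal distance between slider_mid and stop_red below 0.0785 m and value of joint brake_pad below 0.001 m and velocity of joint slider between -0.003 and 0.003 m/s); the robot touches nothing.
It fails at once if the slider is forced along with its brake on (faster than 20 mm/s with the pad pressed less than 2 mm) (value of joint brake_pad below 0.002 m and (velocity of joint slider above 0.02 m/s or velocity of joint slider below -0.02 m/s)).
It fails at once if a thumb rest of the slider is pinched between the fingers (both its faces are loaded by over 2 N) ((contact force between the fingers and slider_c5 above 2 N and contact force between the fingers and slider_c6 above 2 N) or (contact force between the fingers and slider_c7 above 2 N and contact force between the fingers and slider_c8 above 2 N)).
It fails at once if a loose thing on the worktop is lifted or moved by more than 15 mm (distance of any of tape_measure, sanding_block, hinge_pair, white_box from where it was at the start of the episode above 0.015 m).
It also fails if it takes over 40 s, if anything falls off the work surface, if the arm or the gripper's body presses on something with over 40 N, if the wrist force passes 120 N, or if a joint passes its speed limit or range.

## Working session

There is one attempt and no reset: what is moved stays moved. The work goes in short steps, Python scripts to look and compute and a shell command to move; the robot and the scene stay as the last step left them, time stands still between calls to the robot, and variables do not carry over. Pictures are saved under pics/ and viewed, at most 10 in all, crops included, and the job is handed in when it is done.

```bash
mkdir -p pics
python3 - <<'E'
from rig import r
import cv2
s=r.read_state();print({k:s[k] for k in('t','ee_pos','orientation','force','finger_gap')})
for n in('top','scene'):
    c=r.read_camera(n);cv2.imwrite(f'pics/{n}0.png',c['image'])
    print(n,c['fx'],c['fy'],c['cx'],c['cy'],c['world_to_cam'])
E
```

```text
{'t': 0.0, 'ee_pos': array([0.18066704, 0.62378192, 0.21364105]), 'orientation': array([-1.79898527e+02,  7.48735522e-03,  1.63850609e+02]), 'force': array([0.27207853, 0.12264818, 0.5038029 ]), 'finger_gap': 0.09189074842510717}
top 424.4958871983958 424.4958871983958 260.21004371831344 194.55123484990486 [[ 0.01179205 -0.99982944 -0.0142141  -0.04731802]
 [-0.98696508 -0.00935627 -0.16066236  0.56368395]
 [ 0.16050197  0.01592336 -0.98690707  0.86260368]
 [ 0.          0.          0.          1.        ]]
scene 392.1332218525115 392.1332218525115 255.76545430439685 191.76859984472483 [[-0.74844324 -0.6629255  -0.01903948  0.37773668]
 [-0.46642032  0.54656381 -0.69549988  0.3078007 ]
 [ 0.4714709  -0.51166179 -0.71827391  0.65951936]
 [ 0.          0.          0.          1.        ]]
```

View pics/top0.png

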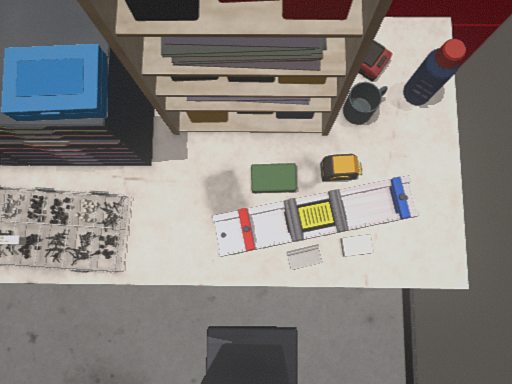

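View pics/scene0.png

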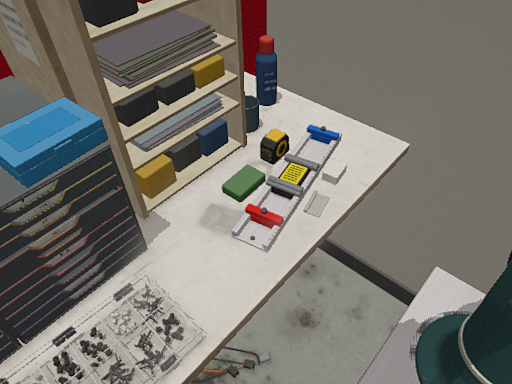

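The top view shows the rail with the red stop at left (~247,229), the yellow pad (~316,215) and the blue stop at right (~401,197). I'll enlarge that part.

Run:
```python
import cv2
i=cv2.imread('pics/top0.png')[165:265,205:425]
cv2.imwrite('pics/crop.png',cv2.resize(i,None,fx=3.6,fy=3.6,interpolation=cv2.INTER_CUBIC))
```

```text
(no output)
```

View pics/crop.png

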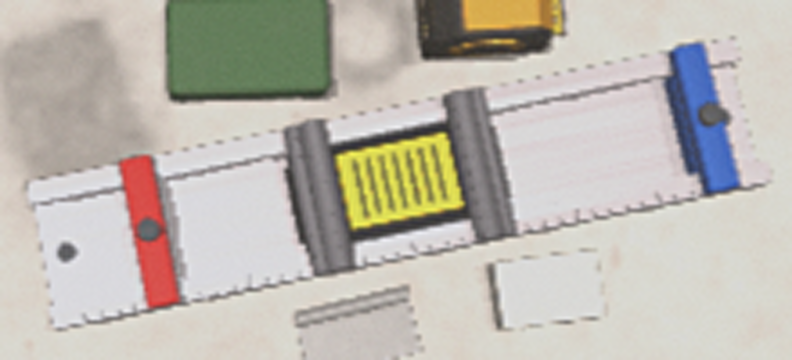

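```bash
cat > h.py <<'E'
import numpy as np
from rig import r
from scipy.spatial.transform import Rotation as R
def unproj(c,u,v,z):
    M=np.array(c['world_to_cam']);d=M[:3,:3].T@[(u-c['cx'])/c['fx'],(v-c['cy'])/c['fy'],1]
    o=-M[:3,:3].T@M[:3,3];return o+d*(z-o[2])/d[2]
def totool(p):
    s=r.read_state();return R.from_euler('xyz',s['orientation'],degrees=True).inv().apply(np.array(p)-s['ee_pos'])*100
E
python3 - <<'E'
from h import *
c=r.read_camera('top')
f=lambda u,v,z:unproj(c,205+(u+.5)/3.6-.5,165+(v+.5)/3.6-.5,z)
p=f(401,183,.032);a=f(150,231,.04);b=f(705,117,.04)
print(p,a,b)
d=(a-b)[:2];print(np.degrees(np.arctan2(d[1],d[0])),np.linalg.norm(d),np.linalg.norm((a-p)[:2]))
u=d/np.linalg.norm(d);print(u,'off line',np.cross(u,(p-b)[:2]))
print('tool',totool([*p[:2],.1]))
E
```

```text
[ 0.52189969 -0.16159503  0.032     ] [ 0.49101052 -0.0125621   0.04      ] [ 0.56224509 -0.34131485  0.04      ]
102.2259240512127 0.3363818354353329 0.15220038509624112
[-0.21176702  0.97732018] off line 0.0013716509353951453
tool [-54.62045831 -65.9455296   11.48215255]<stdin>:7: DeprecationWarning: Arrays of 2-dimensional vectors are deprecated. Use arrays of 3-dimensional vectors instead. (deprecated in NumPy 2.0)
```

```bash
python3 -m crank '[[-1,-4,-3.6,0,0],[-1,-8,-7.2,0,0],[-1,-12,-10.8,0,0],[-1,-16,-14.4,0,0],[-1,-20,-18,0,0],[-1,-24,-21.6,0,0],[-1,-28,-25.2,0,0],[-1,-32,-29,0,0]]'
python3 -c "
from h import *
print(totool([.520,-.152,.12]))"
```

```text
t: 1.15
ee_pos: [0.4082, 0.2552, 0.2146]
orientation: [180.0, 0.0, 163.9]
force: [-0.4, -0.5, -0.4]
finger_gap: 0.0138
grip_force: 0.0
[-22.0587371  -36.01444862   9.45628228]
```

```bash
python3 -m crank '[[-1,-2.8,-4.6,0,-4],[-1,-5.5,-9.2,0,-8],[-1,-8.3,-13.8,0,-12],[-1,-11,-18.4,0,-16],[-1,-13.8,-23,1,-20],[-1,-16.5,-27.6,3,-24],[-1,-19.5,-32.2,5,-28],[-1,-22,-36,7,-28.4]]'
python3 -m crank '[[-1,0,0,0,0],[-1,0,0,0,0],[-1,0,0,0,0]]'
python3 - <<'E'
from h import *
import cv2
print(totool([.520,-.152,.12]))
for n in('top','wrist'):
    c=r.read_camera(n);i=c['image']
    if n=='top': i=cv2.resize(i[150:280,200:430],None,fx=3.4,fy=3.4)
    cv2.imwrite(f'pics/{n}1.png',i)
E
```

```text
t: 2.15
ee_pos: [0.519, -0.1523, 0.144]
orientation: [-180.0, 0.0, -167.8]
force: [1.2, 1.2, 0.6]
finger_gap: 0.0004
grip_force: 0.0
t: 2.52
ee_pos: [0.519, -0.1485, 0.1451]
orientation: [180.0, 0.1, -167.6]
force: [-0.5, 0.1, 1.0]
finger_gap: 0.0005
grip_force: 0.0
[-0.02441881 -0.3641541   2.51087379]
```

View pics/wrist1.png

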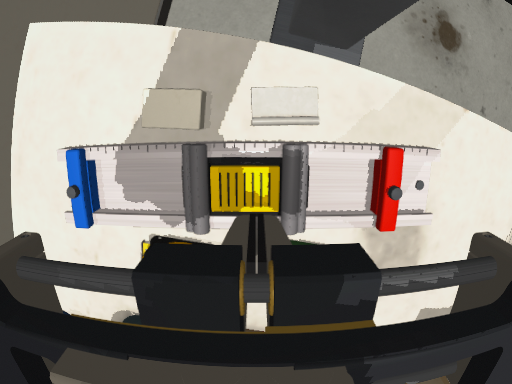

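The wrist view shows the rail aligned with the tool axes, pad at about (245,188), rests at x≈196 and 294, red stop top at about (392,188), and fingertips near (257,220) above the pad. I'll check the pad with the fisheye model.

Run:
```python
from h import *
c=r.read_camera('wrist');M=np.array(c['world_to_cam'])
def g(u,v,z):
    a=np.array([u-c['cx'],v-c['cy']]);n=np.linalg.norm(a);t=n/c['fx']
    d=M[:3,:3].T@[*(a/n*np.sin(t)),np.cos(t)];o=-M[:3,:3].T@M[:3,3];return o+d*(z-o[2])/d[2]
for q in[(210,166,.032),(280,166,.032),(280,213,.032),(210,213,.032),(245,189,.032),(394,148,.04),(388,231,.04)]:
    p=g(*q);print(p.round(4),totool(p).round(2))
```

```text
[ 0.5086 -0.1973  0.032 ] [ 2.06 -4.5  11.31]
[ 0.4942 -0.1307  0.032 ] [ 2.04  2.31 11.32]
[ 0.5408 -0.1196  0.032 ] [-2.74  2.4  11.32]
[ 0.556  -0.1888  0.032 ] [-2.75 -4.68 11.32]
[ 0.5239 -0.1591  0.032 ] [-0.25 -1.1  11.32]
[ 0.4489 -0.0229  0.04  ] [ 4.17 13.82 10.52]
[ 0.5348 -0.0008  0.04  ] [-4.7  14.13 10.53]
```

```bash
python3 -m crank '[[-1,-0.1,0,3,0],[-1,-0.3,0,6,0],[-1,-0.3,0,8.5,0],[-1,-0.3,0,10.2,0],[-1,-0.3,0,10.8,0],[-1,-0.3,0,10.8,0],[-1,-0.3,0,10.8,0]]'
```

```text
t: 3.55
ee_pos: [0.5223, -0.1497, 0.0374]
orientation: [-180.0, 0.1, -167.7]
force: [0.4, 0.7, 0.3]
finger_gap: 0.0003
grip_force: 0.0
```

```bash
python3 -m crank '[[-1,0,0,0.4,0],[-1,0,0,0.7,0],[-1,0,0,0.9,0],[-1,0,0,1.1,0],[-1,0,0,1.3,0],[-1,0,0,1.3,0],[-1,0,0,1.3,0]]'
```

```text
t: 4.42
ee_pos: [0.5223, -0.1496, 0.0244]
orientation: [-180.0, 0.1, -167.7]
force: [-1.1, -0.3, 6.9]
finger_gap: 0.0004
grip_force: 3.9
```

```bash
python3 -m crank '[[-1,0,0.2,0.04,0],[-1,0,0.6,0.04,0],[-1,0,1.2,0.04,0],[-1,0,1.9,0.04,0],[-1,0,2.6,0.04,0],[-1,0,3.3,0.04,0],[-1,0,4.0,0.04,0],[-1,0,4.6,0.04,0]]'
python3 -m crank '[[-1,0,0.4,0,0],[-1,0,0.8,0,0],[-1,0,1.2,0,0],[-1,0,1.6,0,0],[-1,0,1.8,0,0],[-1,0,2.0,0,0],[-1,0,2.0,0,0]]'
python3 - <<'E'
from h import *
import cv2
i=r.read_camera('scene')['image'];cv2.imwrite('pics/s2.png',cv2.resize(i[110:260,200:360],None,fx=3.7,fy=3.7))
cv2.imwrite('pics/w2.png',r.read_camera('wrist')['image'])
E
```

```text
t: 5.42
ee_pos: [0.5127, -0.1051, 0.0242]
orientation: [-179.9, 0.1, -167.8]
force: [-0.5, -0.7, 10.4]
finger_gap: 0.0006
grip_force: 4.8
t: 6.3
ee_pos: [0.5084, -0.0854, 0.0241]
orientation: [-180.0, 0.1, -167.8]
force: [-0.9, 0.1, 10.4]
finger_gap: 0.0001
grip_force: 5.0
```

View pics/w2.png

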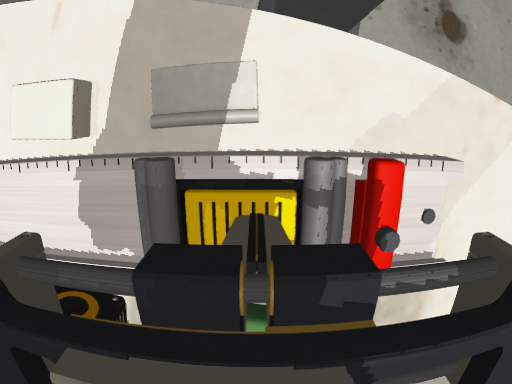

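The wrist view shows the slider following, with its front rest at x≈320 and the red face at x≈360, so about 1 cm is left. I'll go on slowly.

```bash
python3 -m crank '[[-1,0,0.2,0,0],[-1,0,0.4,0,0],[-1,0,0.6,0,0],[-1,0,0.8,0,0],[-1,0,1.0,0,0],[-1,0,1.1,0,0],[-1,0,1.2,0,0],[-1,0,1.2,0,0]]'
python3 -m crank '[[-1,0,0.1,0,0],[-1,0,0.2,0,0],[-1,0,0.3,0,0],[-1,0,0.3,0,0]]'
python3 - <<'E'
from h import *
import cv2
i=r.read_camera('wrist')['image'];cv2.imwrite('pics/w3.png',i)
E
```

```text
t: 7.4
ee_pos: [0.506, -0.0744, 0.0242]
orientation: [-179.9, 0.1, -167.8]
force: [-1.4, -0.7, 10.0]
finger_gap: 0.0002
grip_force: 4.8
t: 7.9
ee_pos: [0.5059, -0.0728, 0.0242]
orientation: [-179.8, 0.2, -167.8]
force: [0.4, -4.0, 8.9]
finger_gap: 0.0006
grip_force: 4.2
```

View pics/w3.png

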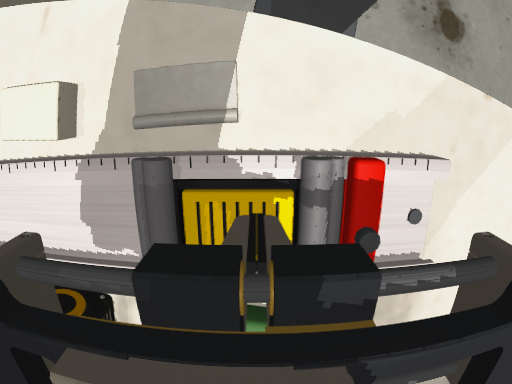

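The slider's end touches the red stop (no gap at x≈343), and the force agrees, with 4 N back along the rail. Now I let go straight up.

```bash
python3 -m crank '[[-1,0,0,0,0],[-1,0,0,0,0],[-1,0,0,-0.5,0],[-1,0,0,-1.2,0],[-1,0,0,-3,0],[-1,0,0,-6,0],[-1,0,0,-9,0],[-1,0,0,-11,0]]'
python3 -m crank '[[-1,0,0,0,0],[-1,0,0,0,0],[-1,0,0,0,0]]'
python3 - <<'E'
from h import *
import cv2
i=r.read_camera('wrist')['image'];cv2.imwrite('pics/w4.png',cv2.resize(i[100:260,130:420],None,fx=2.7,fy=2.7,interpolation=cv2.INTER_CUBIC))
E
```

```text
t: 8.95
ee_pos: [0.5045, -0.07, 0.1352]
orientation: [180.0, 0.1, -167.7]
force: [-0.0, 0.0, -0.5]
finger_gap: 0.0002
grip_force: 0.0
t: 9.32
ee_pos: [0.5037, -0.0703, 0.1323]
orientation: [180.0, -0.1, -167.7]
force: [-0.1, -0.1, -0.1]
finger_gap: 0.0004
grip_force: 0.0
```

View pics/w4.png

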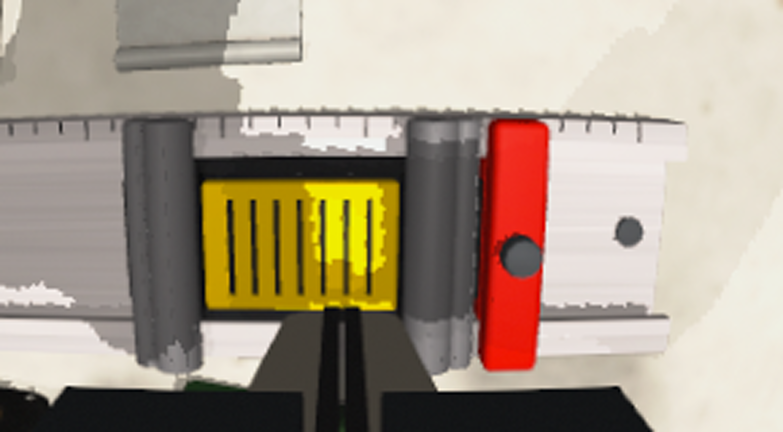

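The picture shows the slider's end against the red stop (both at x≈480), the pad up again and the fingers clear above it.

```bash
python3 -c "
from rig import r
print(r.sign_off())"
```

```text
the job is handed in; nothing more can be done
None
```

I handed the job in after about 9.4 s of robot time: the slider is against the red stop, the pad has sprung back up so the brake should hold it, and the fingers are clear above it. The hand-in gave no verdict; this rests on the last picture and on the roughly 4 N of push-back felt when the slider met the stop.

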